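Screw the stopper back into the desk supply jar

ROBOT

A 6-joint arm with a two-finger parallel gripper is mounted at the origin on the work surface. World frame = base frame: x ahead of the robot, y to its left, z up, the work surface at z = 0. Lengths are in m, angles in degrees, forces in N, time in s.
With the tool pointing down it reaches from about 0.375 to 0.975 m from the base axis. Payload 3.8 kg.
Tool frame: the origin (TCP) lies between the finger pads; the fingertips stand bot.tip_extent ahead of it and the grasp point (between the pads) lies 5 mm behind it (bot.tip_extent is the distance from the TCP to the fingertips, in m); z points along the fingers, y is the direction in which the jaws open and shut (so a half turn about z gives the same grasp; the last joint's range is limited). The gripper opens to 88 mm and grips with 3 to 60 N. Pads are 18 mm wide; open, the fingers measure 123 mm over their backs; the gripper's body (75 mm by 187 mm) begins 45 mm behind the grasp point.
Start: joints at [-75.51, 15.12, 91.902, -0, 72.978, -2.114], TCP at [0.193, -0.647, 0.23] pointing down, gripper open.
Joint ranges: [-150.88, 150.88], [-54.13, 125.18], [17.81, 147.31], [-75.09, 255.09], [0, 152.58], [-146.25, 146.25]. Speed limits (degrees/s): [147.25, 147.25, 180, 180, 180, 180].

INTERFACE

Orientations are given as [roll, pitch, yaw] about the fixed x, y, z axes, in that order (R = Rz(yaw) Ry(pitch) Rx(roll)).
In Python, from station import bot gives the robot as it stands.
- The arm moves only by the shell command python3 -m crank 'ROWS' [FORCE]. ROWS is JSON, a list of rows, each a list of 7 numbers: the turn, a rotation vector about the tool's x, y, z in rad, then the shift along the tool's x, y, z in mm, then the closure, from -1 (fully open) to 1 (shut). In form: [[wx, wy, wz, dx, dy, dz, fingers], ...]. A call has exactly 5 rows; each row shifts and turns the pose as measured when the row begins, along the tool's axes as they then stand; what a row does not reach is not made up. A row lasts 1/8 s, in which the tool goes at most 62.5 mm and 10.7 degrees, less where a joint would pass 70% of its speed; a pose out of reach is approached as far as the arm can. A call is refused whole if a number of a shift passes 62.5 or a number of a turn 0.188, either way. A call with a gripper value outside its range is refused whole. The fingers move at their own pace and stop on an object; FORCE is the grip in N (left out, the last holds). Time passes only in rows, so rows that do not move let the fingers close, or fill a call up. It gives the time, the measured TCP pose, the force and the opening at its end, in the units of the state.
- bot.state(): the state, without advancing time (a new reading comes with each control period).
- bot.camera(name): name is "scene" or "top" or "wrist"; returns a dict with "img" (480x640x3 uint8, blue, green, red), "camera_matrix" (3x3 intrinsics, pixels), "R" (3x3) and "t" (3): a world point X has camera coordinates R X + t; the wrist camera has in their place "tool_from_camera" (4x4, takes a point from camera to tool coordinates, whose origin is the TCP and whose axes are the flange's). Camera axes: x right, y down, z forward; pixel columns grow to the right and rows downward; lengths in m; the calibration is good to about 2 mm. A picture is of the moment at which its call begins: read the wrist's pose just before it. There is no depth.
- bot.finish_job(): hands the job in, once; it reports no verdict.
The state is a dict: "clock": time; "joints": joint angles; "qd": joint speeds; "joint_efforts": joint torques, N m; "eef_pos": TCP position; "tool_rot": TCP orientation; "wrist_force": force on the tool from outside, world axes, zero at the start; "ft_torque": the same for the moment, N m; "grip_width": opening from 0.0 (shut) to 1.0 (fully open).
Only numpy, scipy, OpenCV 4.12 (cv2) and the standard library are available. Lean on these libraries where they do the work, as an engineer would, in place of code of your own. Each camera call takes 0.05 s, during which the arm holds its last target.

TASK

Screw the loose T-handled stopper back into the mouth of the open jar: set it upright in the mouth, feel for the thread start by turning it backwards (anticlockwise from above) under light pressure until it drops in level, then run it in clockwise until its flange sits fully home on the rim, and let go. Do not force or cross-thread it, and leave the other things on the desk where they are.

Things in the scene. Friction and masses are not known exactly. Their poses are not given: they have to be found in the camera images.
- handle (a point): Centre of the T-handle of the loose white stopper, which starts upright on its nose on the desk; 65 mm tall, 0.1 to 0.17 kg. The handle is a bar 48 mm long (its x), 16 mm thick (its y), 24 mm high (z up), on a 16 mm thick stem; the bar's underside is 12 mm above the flange's top.
- flange (a point): Centre of the underside of the stopper's flange (67 mm diameter, 5 mm thick), on its axis, 29 mm below the handle's centre, z up. Below it is a round plug 38.4 mm in diameter and 24 mm long, its lowest 6 mm tapering to 29 mm.
- pins (a point): Point on the stopper's axis, 44 mm below the handle's centre and 9 mm above the nose tip, level with the middle of its three round radial pins: 5 mm diameter, reaching 24.5 mm from the axis, 120 degrees apart, the first under the handle's +x end.
- jar_rim (a point): Centre of the mouth of the open grey jar, level with its flat rim 85 mm above the desk, z up. The jar is fixed on a 100 mm round foot; body 80 mm diameter, aluminium neck 66 mm outside, 51 mm inside, 30 mm deep. Its brass threaded collar was pressed in at an angle not measured here: the jar's yaw does not tell it. More than 80 N between stopper and jar damages the thread.
- thread_top (a point): On the jar's axis, 4.5 mm below the rim: level of the flat tops of its 3 equal threads (41 mm free diameter inside). Each third, anticlockwise from above: thread top 78 deg, gap 20 deg (8 mm wide, the thread start), blunt stop 22 deg whose top is 0.5 mm below the rim. Pins on the thread tops hold the flange 13 mm above the rim (17 on the stops); turned clockwise they jam at a stop.
- thread_start (a point): On the jar's axis, 13.5 mm below the rim: level of the floor of the gaps. Turned anticlockwise from the thread tops (at most about 100 degrees) the pins come over the gaps; the stopper then sinks 9 mm, flange 4 mm above the rim, and turns no further anticlockwise.
- thread_home (a point): On the jar's axis, 17.5 mm below the rim: where the pins' undersides are when the stopper is home. From the gaps, turning clockwise runs the pins under the threads (1 mm up and down play), sinking 0.077 mm per degree: home after 50 to 65 degrees, drawn tight 13 to 25 degrees later; a light nip (0.5 N m) is plenty. Friction holds it when released.
- closed_jar: Bystander: squat closed grey jar, 84 mm diameter, 68 mm high, loose; origin at the centre of its underside.
- pen_cup: Bystander: dark cup of pens, 84 mm diameter, 150 mm high over the pens, loose; origin at the centre of its underside.
- mouse: Bystander: computer mouse about 105 x 60 x 29 mm (long side along its x), loose; origin at the centre of its underside.
- stapler: Bystander: stapler 30 x 130 x 43 mm (long side along its y), loose; origin at the centre of its underside.
- notes: Bystander: block of sticky notes 74 x 74 x 28 mm, loose; origin at the centre of its underside.
- marker: Bystander: capped marker lying down, 127 mm long (its x), 18 mm thick, loose; origin under its middle.
Not all that is in view belongs to the job. Leave any turquoise look-alike of the part that bears handle alone.

How it is judged (in metres and radians):
On the way:
1. the stopper has dropped level into the thread start: its flange 2.2 to 6.5 mm above the rim, centred within 3 mm, tilted less than 0.06 rad (z of flange in the frame of jar_rim between 0.0022 and 0.0065 m and horizontal distance between flange and jar_rim below 0.003 m and angle between flange's own z axis and vertical below 0.06 rad), for 0.1 s.
At the end, for the whole second after the job is handed in: The stopper is screwed home in the jar: flange within 1.2 mm of the rim, centred within 3 mm, level within 0.03 rad, at rest and released (z of flange in the frame of jar_rim between -0.002 and 0.0012 m and horizontal distance between flange and jar_rim below 0.003 m and angle between flange's own z axis and vertical below 0.03 rad and linear speed of stopper below 0.01 m/s); the robot touches nothing.
It fails at once if the stopper is forced: more than 80 N between stopper and jar (contact force between stopper and jar above 80 N).
It fails at once if the stopper is cross-threaded: its pins in the thread (flange centre less than 9 mm above the rim) while it is tilted more than 0.12 rad (horizontal distance between flange and jar_rim below 0.01 m and z of flange in the frame of jar_rim below 0.009 m and angle between flange's own z axis and vertical above 0.12 rad).
It fails at once if a bystander is moved by more than 25 mm (distance of any of closed_jar, pen_cup, mouse, stapler, notes, marker from where it was at the start of the episode above 0.025 m).
It also fails if it takes over 72 s, if anything falls off the work surface, if the arm or the gripper's body presses on something with over 40 N, if the wrist force passes 120 N, or if a joint passes its speed limit or range.

## Working session

There is one attempt and no reset: what is moved stays moved. The work goes in short steps, Python scripts to look and compute and a shell command to move; the robot and the scene stay as the last step left them, time stands still between calls to the robot, and variables do not carry over. Pictures are saved under pics/ and viewed, and the job is handed in when it is done.

```bash
ls; mkdir -p pics; python3 - <<'E'
from station import bot
import cv2,json
s=bot.state();print(s, bot.tip_extent)
for n in("scene","top","wrist"):
    c=bot.camera(n);cv2.imwrite(f"pics/{n}0.png",c["img"])
    print(n,{k:v.tolist() for k,v in c.items() if k!="img"})
E
```

```text
pics
{'clock': 0.0, 'joints': array([-7.55112239e+01,  1.51681061e+01,  9.19784834e+01,  5.74023268e-04,
        7.29773242e+01, -2.11350021e+00]), 'qd': array([ 0.01911328, -0.10403294, -0.00521242, -0.01700142, -0.00067606,
       -0.00773023]), 'joint_efforts': array([-5.50662764e-05, -5.02119863e+01, -3.56871021e+01,  7.29867560e-02,
        2.93356797e-02, -1.93387068e-04]), 'eef_pos': array([ 0.192698  , -0.64617292,  0.22912651]), 'tool_rot': array([-1.79876191e+02, -5.11796686e-03,  1.66021022e+01]), 'wrist_force': array([-0.82145182, -0.16097763,  0.8085044 ]), 'ft_torque': array([ 0.02073913, -0.03548636,  0.02341538]), 'grip_width': 1.0003929993844978} 0.014
scene {'camera_matrix': [[604.1906181740351, 0.0, 311.0969714497682], [0.0, 604.1906181740351, 251.27028693034504], [0.0, 0.0, 1.0]], 'R': [[0.26312038640728114, 0.9647339863655239, -0.0074831683241937735], [0.674770322054761, -0.18956864985376742, -0.7132662472504457], [-0.689530764165746, 0.18262547068770227, -0.7008532390772677]], 't': [-0.09421549741656798, -0.32561683644679573, 1.5858730469996902]}
top {'camera_matrix': [[513.5091559995474, 0.0, 318.8213003913137], [0.0, 513.5091559995474, 238.9397421009964], [0.0, 0.0, 1.0]], 'R': [[0.0036198858824023337, -0.9998788987670707, 0.015135528618062968], [-0.9942217871989801, -0.005222407532197678, -0.10721830216167944], [0.10728436179175384, -0.014659954294521656, -0.9941202902340435]], 't': [-0.0654026764784373, 0.584556831270574, 1.1298879714037493]}
wrist {'camera_matrix': [[357.1462725889123, 0.0, 326.3088547657739], [0.0, 357.1462725889123, 236.2561755034302], [0.0, 0.0, 1.0]], 'tool_from_camera': [[0.0010752448456696519, -0.9580283401376075, -0.2866714902840908, 0.07337531097011417], [0.9999992308310374, 0.0008528915247298328, 0.0009005072901200914, -0.00038946518956384235], [-0.0006182118199906488, -0.2866722380511003, 0.9580285203191592, -0.15464030658715816], [0.0, 0.0, 0.0, 1.0]]}
```

View pics/scene0.png

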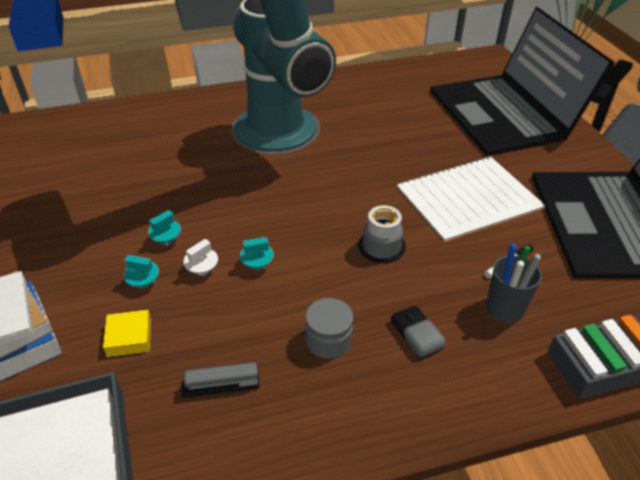

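View pics/top0.png

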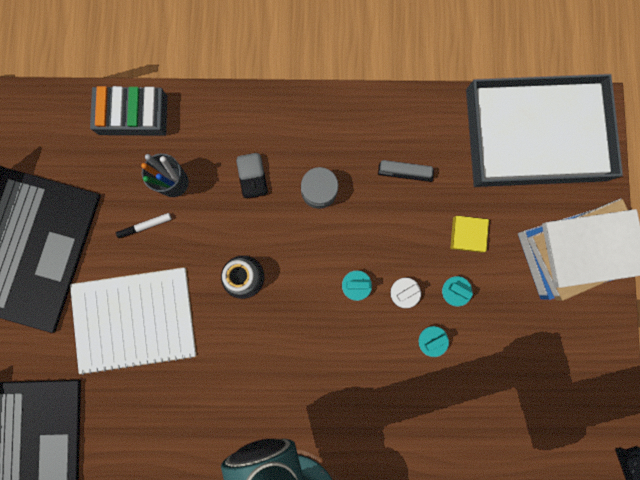

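View pics/wrist0.png

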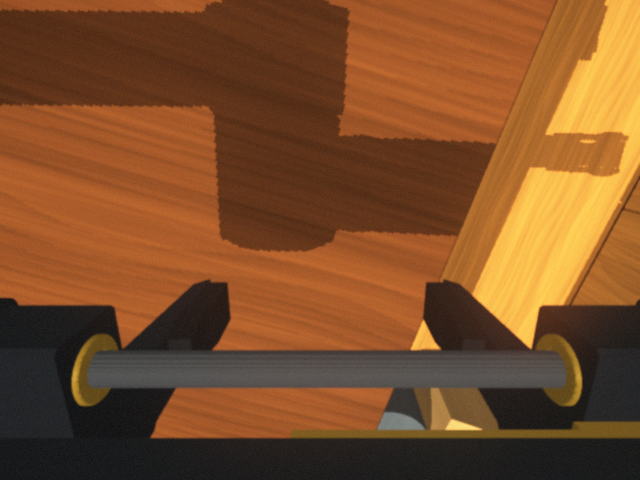

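The white stopper is at top-view pixel (405,292) and scene (200,258). The turquoise look-alikes are at (357,285), (457,291) and (433,341). Only the white one fits. The open jar is at (241,276), and the closed jar at (319,187) is a bystander. I'll confirm with a crop.

```bash
cat > h.py <<'E'
import numpy as np, cv2
from station import bot
from scipy.spatial.transform import Rotation as Ro
def ray(c,px,z):
    K=c["camera_matrix"];R=np.array(c["R"]);t=np.array(c["t"])
    d=R.T@np.linalg.inv(K)@np.array([px[0],px[1],1.]);o=-R.T@t
    return o+d*(z-o[2])/d[2]
def proj(c,X):
    p=np.array(c["camera_matrix"])@(np.array(c["R"])@np.asarray(X,float)+c["t"]);return p[:2]/p[2]
def wristcam():
    s=bot.state();c=bot.camera("wrist")
    T=np.eye(4);T[:3,:3]=Ro.from_euler('xyz',s["tool_rot"],degrees=True).as_matrix();T[:3,3]=s["eef_pos"]
    M=np.linalg.inv(T@np.array(c["tool_from_camera"]))
    c["R"]=M[:3,:3];c["t"]=M[:3,3];return c,s
def crop(img,x,y,w,h,f,name):
    cv2.imwrite(name,cv2.resize(img[y:y+h,x:x+w],None,fx=f,fy=f,interpolation=cv2.INTER_CUBIC))
E
python3 - <<'E'
from h import *
c=bot.camera("top");im=c["img"]
crop(im,325,255,160,110,5,"pics/cropst.png")
crop(im,200,240,80,60,8,"pics/cropjar.png")
c2=bot.camera("scene");crop(c2["img"],340,190,80,80,7,"pics/cropjar2.png");crop(c2["img"],160,220,80,80,7,"pics/cropst2.png")
m=(im.min(2)>150).astype(np.uint8);n,l,st,ce=cv2.connectedComponentsWithStats(m)
for i in range(1,n):
    if 100<st[i,4]<3000: print(st[i],ce[i],ray(c,ce[i],.035))
print(ray(c,(405,292),.029),ray(c,(240,275),.085),ray(c2,(384,214),.085))
E
```

```text
[111  86  11  40 379] [115.94459103 105.82058047] [0.8909496  0.40645949 0.035     ]
[143  87  11  39 378] [148.03703704 106.01851852] [0.89116455 0.33277759 0.035     ]
[134 213  36  18 222] [151.8018018  221.87387387] [0.6212112  0.31377505 0.035     ]
[222 260  31  31 307] [237.07491857 275.52117264] [0.5013574  0.11956974 0.035     ]
[391 278  30  30 701] [405.08559201 292.58202568] [ 0.46483039 -0.25619431  0.035     ]
[ 0.46615574 -0.25711612  0.029     ] [0.50070854 0.10617801 0.085     ] [0.49426278 0.11440041 0.085     ]
```

View pics/cropst.png

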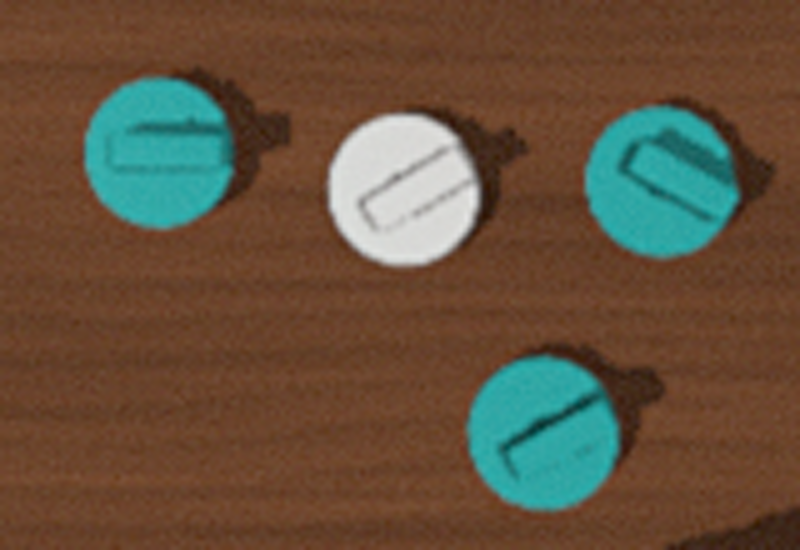

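View pics/cropjar.png

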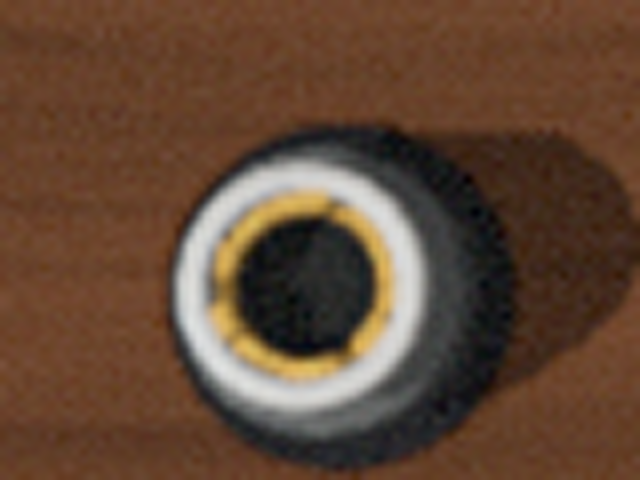

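View pics/cropjar2.png

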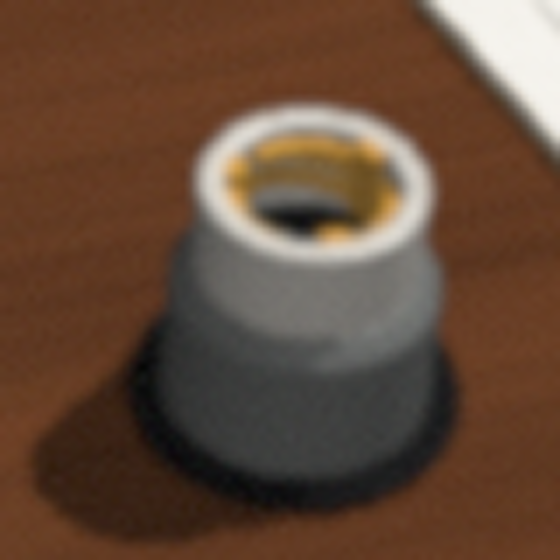

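View pics/cropst2.png

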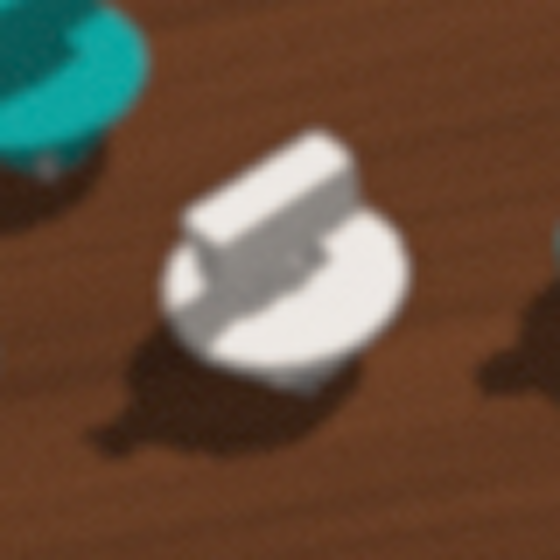

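Confirmed: the white one is the only white stopper. Its bar lies along about 117°, and the brass thread sections show in the jar mouth. Next, a planner that only prints rows; then I hover over the stopper.

```bash
cat >> h.py <<'E'
def plan(xyz,yaw,n,rp=(180,0)):
    s=bot.state();p=np.array(s["eef_pos"]);R=Ro.from_euler('xyz',s["tool_rot"],degrees=True)
    G=Ro.from_euler('xyz',[rp[0],rp[1],yaw],degrees=True);p1=np.array(xyz)
    rv=(R.inv()*G).as_rotvec()
    for k in range(n):
        Rk=R*Ro.from_rotvec(rv*k/n)
        print(np.round(rv/n,3).tolist(),np.round(Rk.inv().apply((p1-p)/n),1).tolist())
    print("pose",np.round(p,4),np.round(s["tool_rot"],2),"F",np.round(s["wrist_force"],1),"j6",round(s["joints"][5],1),"g",round(s["grip_width"],3),"t",round(s["clock"],2))
E
python3 -c "
from h import *
plan((.466,-.257,.2),117,11)"
```

```text
[-0.0, -0.0, -0.159] [0.0, -0.0, 0.0]
[-0.0, -0.0, -0.159] [0.0, -0.0, 0.0]
[-0.0, -0.0, -0.159] [0.0, -0.0, 0.0]
[-0.0, -0.0, -0.159] [0.0, -0.0, 0.0]
[-0.0, -0.0, -0.159] [0.0, -0.0, 0.0]
[-0.0, -0.0, -0.159] [0.0, 0.0, 0.0]
[-0.0, -0.0, -0.159] [0.0, 0.0, 0.0]
[-0.0, -0.0, -0.159] [0.0, 0.0, 0.0]
[-0.0, -0.0, -0.159] [0.0, 0.0, 0.0]
[-0.0, -0.0, -0.159] [0.0, 0.0, 0.0]
[-0.0, -0.0, -0.159] [0.0, 0.0, 0.0]
pose [ 0.1928 -0.6465  0.2298] [-179.94   -0.     16.6 ] F [ 1.1 -0.6  0.4] j6 -2.1 g 1.0 t 0.25
```

```bash
sed -i 's|(p1-p)/n)|(p1-p)*1000/n)|' h.py
python3 -c "
from h import *
plan((.466,-.257,.2),117,10)"
```

```text
[-0.0, -0.0, -0.175] [37.3, -29.5, 3.0]
[-0.0, -0.0, -0.175] [41.9, -22.6, 3.0]
[-0.0, -0.0, -0.175] [45.2, -14.9, 3.0]
[-0.0, -0.0, -0.175] [47.1, -6.8, 3.0]
[-0.0, -0.0, -0.175] [47.6, 1.5, 3.0]
[-0.0, -0.0, -0.175] [46.6, 9.8, 3.0]
[-0.0, -0.0, -0.175] [44.1, 17.7, 3.0]
[-0.0, -0.0, -0.175] [40.4, 25.2, 3.0]
[-0.0, -0.0, -0.175] [35.4, 31.8, 3.0]
[-0.0, -0.0, -0.175] [29.3, 37.5, 3.0]
pose [ 0.1928 -0.6465  0.2298] [-179.94   -0.     16.6 ] F [ 1.1 -0.6  0.4] j6 -2.1 g 1.0 t 0.25
```

```bash
python3 -m crank '[[0,0,-0.175,37,-29.5,3,-1],[0,0,-0.175,42,-22.5,3,-1],[0,0,-0.175,45,-15,3,-1],[0,0,-0.175,47,-7,3,-1],[0,0,-0.175,47.5,1.5,3,-1]]' && python3 -c "
from h import *
plan((.466,-.257,.2),117,7)"
```

```text
clock: 0.88
eef_pos: [0.3285, -0.4481, 0.2136]
tool_rot: [180.0, -0.0, 68.0]
wrist_force: [0.4, -0.6, -0.2]
grip_width: 1.002
[0.0, -0.0, -0.122] [32.7, 8.0, 2.0]
[0.0, -0.0, -0.122] [31.5, 11.9, 2.0]
[0.0, -0.0, -0.122] [29.8, 15.6, 2.0]
[0.0, -0.0, -0.122] [27.6, 19.2, 2.0]
[0.0, -0.0, -0.122] [25.1, 22.4, 2.0]
[0.0, -0.0, -0.122] [22.2, 25.3, 2.0]
[0.0, -0.0, -0.122] [18.9, 27.8, 2.0]
pose [ 0.3285 -0.4481  0.2136] [ 1.7999e+02 -1.0000e-02  6.7990e+01] F [ 0.4 -0.6 -0.2] j6 -34.3 g 1.002 t 0.88
```

```bash
python3 -m crank '[[0,0,-0.171,46,12,3,-1],[0,0,-0.171,43,20,3,-1],[0,0,-0.171,38,27,3,-1],[0,0,-0.171,33,33,3,-1],[0,0,-0.171,26,38,1,-1]]' && python3 - <<'E'
from h import *
plan((.466,-.257,.2),117,5)
c,s=wristcam();cv2.imwrite("pics/w1.png",c["img"])
for z in(.065,.029): print(proj(c,(.466,-.257,z)))
E
```

```text
clock: 1.5
eef_pos: [0.4726, -0.2537, 0.2006]
tool_rot: [179.9, 0.1, 118.6]
wrist_force: [1.2, 0.0, -0.6]
grip_width: 0.998
[0.0, 0.0, 0.006] [0.1, -1.5, 0.1]
[0.0, 0.0, 0.006] [0.1, -1.5, 0.1]
[0.0, 0.0, 0.006] [0.0, -1.5, 0.1]
[0.0, 0.0, 0.006] [0.0, -1.5, 0.1]
[0.0, 0.0, 0.006] [0.0, -1.5, 0.1]
pose [ 0.4726 -0.2537  0.2006] [1.7994e+02 9.0000e-02 1.1861e+02] F [ 1.2  0.  -0.6] j6 -59.5 g 0.998 t 1.5
[317.93522617 221.37091275]
[318.78722624 211.80859863]
```

View pics/w1.png

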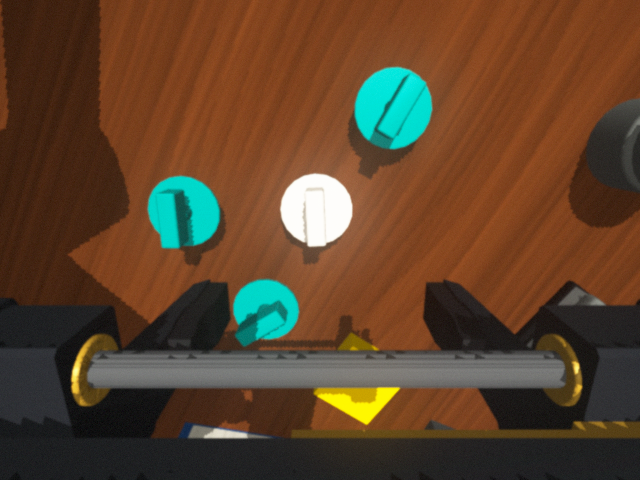

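The wrist view shows the white stopper's disc centred near (316,209), with the bar almost vertical. I'll measure the disc and bar.

```bash
python3 - <<'E'
from h import *
c,s=wristcam();im=c["img"]
crop(im,270,165,95,95,6,"pics/w1c.png")
m=(im.min(2)>140).astype(np.uint8);n,l,st,ce=cv2.connectedComponentsWithStats(m)
i=l[205,300];print(st[i],ce[i])
ct=max(cv2.findContours((l==i).astype(np.uint8),0,2)[0],key=len)
e=cv2.fitEllipse(cv2.convexHull(ct));print(e)
print("disc",ray(c,e[0],.027))
t=bot.camera("top");print(ray(t,(405.5,292.5),.027))
E
```

```text
[ 275  176   72   73 4045] [310.67466007 211.58244747]
((310.60540771484375, 211.77635192871094), (71.64217376708984, 72.04849243164062), 174.1223602294922)
disc [ 0.46265992 -0.2564748   0.027     ]
[ 0.46504979 -0.25859427  0.027     ]
```

View pics/w1c.png

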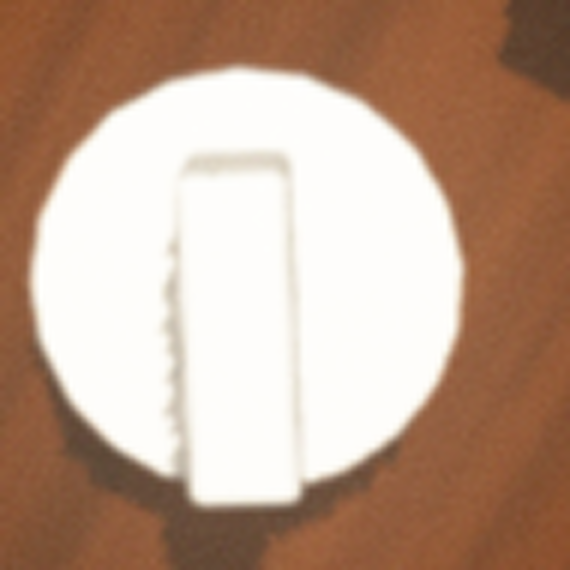

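```bash
python3 -m crank '[[0,0,0,0,0,0,-1],[0,0,0,0,0,0,-1],[0,0,0,0,0,0,-1],[0,0,0,0,0,0,-1],[0,0,0,0,0,0,-1]]' 10; python3 - <<'E'
from h import *
c,s=wristcam();im=c["img"];print(s["eef_pos"],s["tool_rot"],s["wrist_force"])
crop(im,270,165,95,95,6,"pics/w2c.png")
m=(im.min(2)>140).astype(np.uint8);n,l,st,ce=cv2.connectedComponentsWithStats(m)
i=l[205,300]
ct=max(cv2.findContours((l==i).astype(np.uint8),0,2)[0],key=len)
e=cv2.fitEllipse(cv2.convexHull(ct));print(e)
print("disc",ray(c,e[0],.027))
P=[ray(c,(270+u/6,165+v/6),.065)[:2] for u,v in((184,172),(192,502),(300,500),(289,172))]
P=np.array(P);print(P,P.mean(0))
d=(P[0]+P[3]-P[1]-P[2]);print(np.degrees(np.arctan2(d[1],d[0])),np.linalg.norm(d)/2)
E
```

```text
clock: 2.28
eef_pos: [0.4706, -0.257, 0.2006]
tool_rot: [-180.0, 0.1, 118.0]
wrist_force: [-0.0, -0.1, -0.5]
grip_width: 0.998
[ 0.47059678 -0.25703512  0.2006467 ] [-1.79982362e+02  1.02167191e-01  1.17992373e+02] [-0.00346287 -0.14027921 -0.54099742]
((319.7457275390625, 207.04507446289062), (71.76517486572266, 72.71961212158203), 9.569087982177734)
disc [ 0.46262598 -0.25635998  0.027     ]
[[ 0.44046758 -0.24629625]
 [ 0.46296959 -0.28818247]
 [ 0.4764486  -0.28065201]
 [ 0.45311701 -0.23955248]] [ 0.45825069 -0.2636708 ]
118.91216863113355 0.047400822042253064
```

View pics/w2c.png

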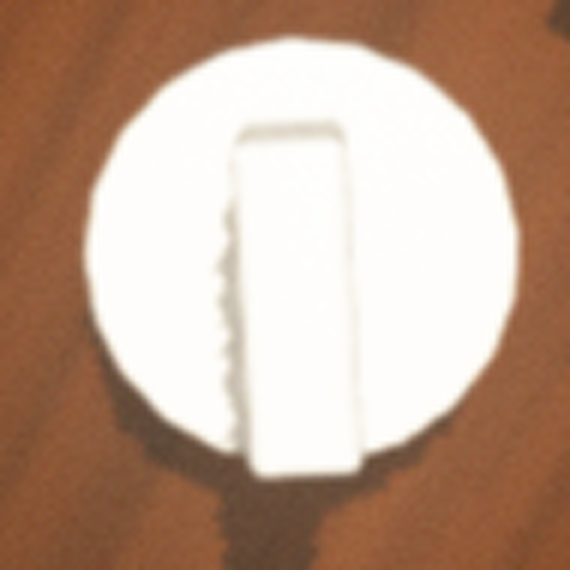

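```bash
python3 - <<'E'
from h import *
c,s=wristcam()
P=np.array([ray(c,(270+u/6,165+v/6),.065)[:2] for u,v in((238,140),(252,477),(361,472),(345,140))])
print(P.mean(0))
d=(P[0]+P[3]-P[1]-P[2]);yaw=np.degrees(np.arctan2(d[1],d[0]));print(yaw,np.linalg.norm(d)/2)
plan((.4628,-.2568,.1),117.2,3)
plan((.4628,-.2568,.2),117.2,1)
E
```

```text
[ 0.46350452 -0.25618007]
120.25961900996504 0.04784190383340383
[-0.0, 0.001, 0.005] [1.3, -2.3, 33.5]
[-0.0, 0.001, 0.005] [1.3, -2.3, 33.5]
[-0.0, 0.001, 0.005] [1.3, -2.3, 33.5]
pose [ 0.4707 -0.2569  0.2006] [-1.7998e+02  1.0000e-01  1.1802e+02] F [ 0.6  0.  -0. ] j6 -59.2 g 1.001 t 2.38
[-0.0, 0.002, 0.014] [3.8, -7.0, 0.6]
pose [ 0.4707 -0.2569  0.2006] [-1.7998e+02  1.0000e-01  1.1802e+02] F [ 0.6  0.  -0. ] j6 -59.2 g 1.001 t 2.38
```

```bash
python3 -m crank '[[0,0,-0.02,2,-3.5,20,-1],[0,0,-0.02,2,-3.2,20,-1],[0,0,0,0,0,20,-1],[0,0,0,0,0,20,-1],[0,0,0,0,0,0,-1]]' 10; python3 - <<'E'
from h import *
plan((.4631,-.2563,.048),120.2,4)
c,s=wristcam();cv2.imwrite("pics/w3.png",c["img"])
E
```

```text
clock: 3.0
eef_pos: [0.4636, -0.2571, 0.1196]
tool_rot: [180.0, 0.2, 120.4]
wrist_force: [-0.6, 0.6, 0.3]
grip_width: 1.003
[0.0, 0.001, 0.001] [0.3, -0.0, 17.9]
[0.0, 0.001, 0.001] [0.3, -0.0, 17.9]
[0.0, 0.001, 0.001] [0.3, -0.0, 17.9]
[0.0, 0.001, 0.001] [0.3, -0.0, 17.9]
pose [ 0.4636 -0.2571  0.1196] [179.95   0.22 120.38] F [-0.6  0.6  0.3] j6 -62.0 g 1.003 t 3.0
```

View pics/w3.png

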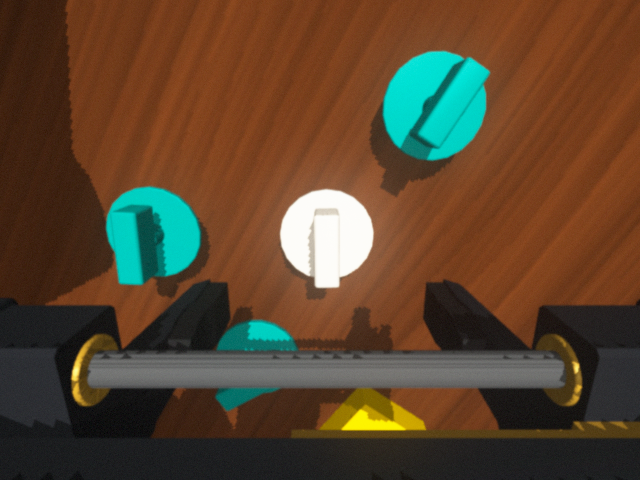

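The bar is vertical in the image and centred between the fingers at x≈327. The look-alikes are clear of them, so I descend.

```bash
python3 -m crank '[[0,0,0,0.5,0,24,-1],[0,0,0,0.5,0,24,-1],[0,0,0,0,0,16,-1],[0,0,0,0,0,5,-1],[0,0,0,0,0,2,-1]]' 10; python3 - <<'E'
from h import *
plan((.4631,-.2563,.048),120.2,1)
E
```

```text
clock: 3.68
eef_pos: [0.4695, -0.2601, 0.0542]
tool_rot: [179.6, 0.9, 120.4]
wrist_force: [0.4, 0.3, 0.8]
grip_width: 0.997
[0.007, 0.016, 0.003] [6.6, -3.7, 6.1]
pose [ 0.4695 -0.2601  0.0542] [179.59   0.89 120.4 ] F [0.4 0.3 0.8] j6 -62.0 g 0.997 t 3.67
```

```bash
python3 -m crank '[[0.007,0.016,0,6,-3.5,0,-1],[0,0,0,0,0,4,-1],[0,0,0,0,0,2,-1],[0,0,0,0,0,0,-1],[0,0,0,0,0,0,-1]]' 10; python3 - <<'E'
from h import *
plan((.4631,-.2563,.048),120.2,1)
E
```

```text
clock: 4.3
eef_pos: [0.4644, -0.2572, 0.0497]
tool_rot: [179.9, 0.1, 120.4]
wrist_force: [0.9, 0.3, 1.7]
grip_width: 1.001
[0.001, 0.001, 0.003] [1.4, -0.6, 1.7]
pose [ 0.4644 -0.2572  0.0497] [1.7993e+02 8.0000e-02 1.2040e+02] F [0.9 0.3 1.7] j6 -62.1 g 1.001 t 4.3
```

```bash
python3 -m crank '[[0.001,0.001,0,1.4,-0.6,1.7,-1],[0,0,0,0,0,0,1],[0,0,0,0,0,0,1],[0,0,0,0,0,0,1],[0,0,0,0,0,0,1]]' 30; python3 -m crank '[[0,0,0,0,0,0,1],[0,0,0,0,0,0,1],[0,0,0,0,0,0,1],[0,0,0,0,0,0,1],[0,0,0,0,0,0,1]]' 30;python3 - <<'E'
from h import *
plan((.4631,-.2563,.048),120.2,1)
c,s=wristcam();cv2.imwrite("pics/w4.png",c["img"])
E
```

```text
clock: 4.92
eef_pos: [0.4631, -0.2563, 0.0479]
tool_rot: [180.0, 0.0, 120.4]
wrist_force: [0.6, 0.4, 0.3]
grip_width: 0.571
clock: 5.55
eef_pos: [0.4632, -0.2563, 0.048]
tool_rot: [180.0, 0.0, 120.4]
wrist_force: [-0.1, -1.7, -0.1]
grip_width: 0.18
[0.0, 0.001, 0.003] [0.0, -0.1, -0.0]
pose [ 0.4632 -0.2563  0.048 ] [1.7998e+02 3.0000e-02 1.2040e+02] F [-0.1 -1.7 -0.1] j6 -62.1 g 0.18 t 5.55
```

View pics/w4.png

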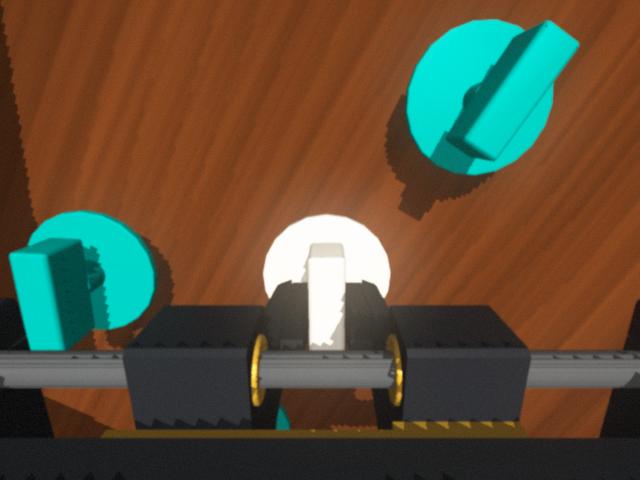

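```bash
python3 -m crank '[[0,0,0,0,0,-10,1],[0,0,0,0,0,-25,1],[0,0,0,0,0,-35,1],[0,0,0,0,0,-35,1],[0,0,0,0,0,-10,1]]' 30;python3 - <<'E'
from h import *
t=bot.camera("top");s2=bot.camera("scene")
crop(s2["img"],130,180,160,120,5,"pics/lift.png")
plan((.536,.046,.165),120.4,10)
E
```

```text
clock: 6.22
eef_pos: [0.4613, -0.2552, 0.1657]
tool_rot: [-179.9, -0.2, 120.4]
wrist_force: [-0.4, -0.1, -2.2]
grip_width: 0.176
[-0.0, -0.001, -0.0] [22.1, 21.7, -0.0]
[-0.0, -0.001, -0.0] [22.1, 21.7, -0.0]
[-0.0, -0.001, -0.0] [22.1, 21.7, -0.0]
[-0.0, -0.001, -0.0] [22.1, 21.7, -0.0]
[-0.0, -0.001, -0.0] [22.1, 21.7, -0.1]
[-0.0, -0.001, -0.0] [22.1, 21.7, -0.1]
[-0.0, -0.001, -0.0] [22.1, 21.7, -0.1]
[-0.0, -0.001, -0.0] [22.1, 21.7, -0.1]
[-0.0, -0.001, -0.0] [22.1, 21.7, -0.1]
[-0.0, -0.001, -0.0] [22.1, 21.7, -0.1]
pose [ 0.4607 -0.2548  0.1642] [-179.83   -0.31  120.4 ] F [ 0.1  0.9 -2.2] j6 -62.1 g 0.174 t 6.33
```

View pics/lift.png

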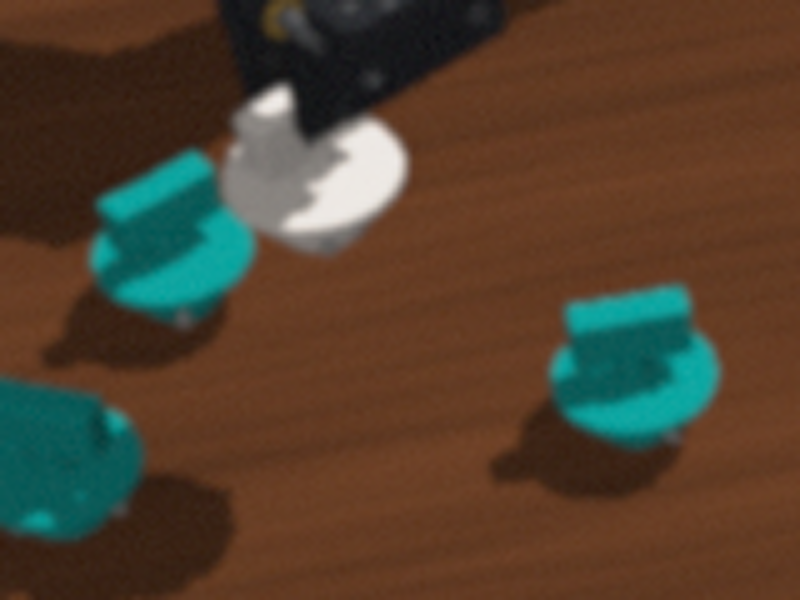

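The stopper is in the gripper, about 2.2 N. Now to the viewing pose beside the jar.

```bash
python3 -m crank '[[0,0,0,20,20,-3,1],[0,0,0,30,30,-2,1],[0,0,0,35,35,0,1],[0,0,0,35,35,0,1],[0,0,0,35,35,0,1]]' 30;python3 - <<'E'
from h import *
plan((.536,.046,.165),120.4,3)
E
```

```text
clock: 6.95
eef_pos: [0.5117, -0.0387, 0.1601]
tool_rot: [-179.3, -0.9, 120.0]
wrist_force: [1.0, -0.3, -1.0]
grip_width: 0.18
[-0.004, -0.005, -0.003] [20.4, 21.1, -1.6]
[-0.004, -0.005, -0.003] [20.4, 21.2, -1.6]
[-0.004, -0.005, -0.003] [20.3, 21.2, -1.6]
pose [ 0.5117 -0.0387  0.1601] [-179.27   -0.86  119.95] F [ 1.  -0.3 -1. ] j6 -37.4 g 0.18 t 6.95
```

```bash
python3 -m crank '[[-0.004,-0.005,0,22,22,-2,1],[-0.004,-0.005,0,18,18,-2,1],[0,0,0,8,8,0,1],[0,0,0,0,0,0,1],[0,0,0,0,0,0,1]]' 30;python3 -m crank '[[0,0,0,0,0,0,1],[0,0,0,0,0,0,1],[0,0,0,0,0,0,1],[0,0,0,0,0,0,1],[0,0,0,0,0,0,1]]' 30;python3 - <<'E'
from h import *
plan((.536,.046,.165),120.4,3)
c,s=wristcam();cv2.imwrite("pics/w5.png",c["img"]);print(proj(c,(.5,.108,.085)))
E
```

```text
clock: 7.58
eef_pos: [0.5242, 0.0313, 0.1552]
tool_rot: [-179.0, -0.7, 120.3]
wrist_force: [0.1, 0.7, -1.2]
grip_width: 0.172
clock: 8.2
eef_pos: [0.5241, 0.0288, 0.1553]
tool_rot: [-179.0, -0.7, 120.0]
wrist_force: [1.0, -0.1, -0.9]
grip_width: 0.175
[-0.006, -0.004, -0.002] [3.0, 6.2, -3.3]
[-0.006, -0.004, -0.002] [3.0, 6.3, -3.3]
[-0.006, -0.004, -0.002] [3.0, 6.3, -3.3]
pose [0.5241 0.0288 0.1553] [-179.     -0.65  120.05] F [ 1.  -0.1 -0.9] j6 -29.7 g 0.175 t 8.2
[360.53853138 119.95059422]
```

View pics/w5.png

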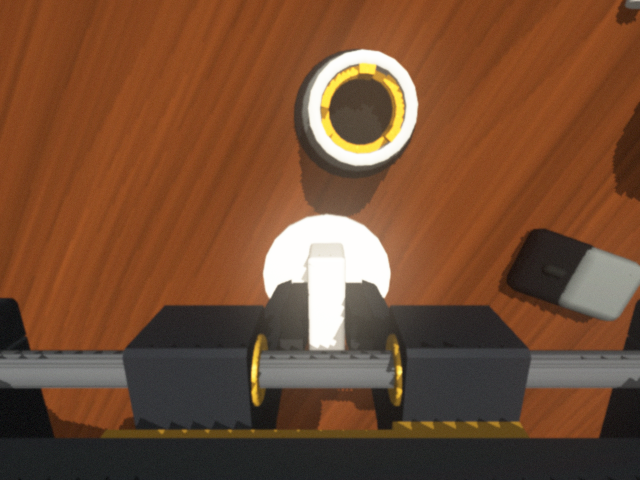

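```bash
python3 -m crank '[[-0.018,-0.012,-0.004,8,10,-6,1],[0,0,0,1,8,-3,1],[0,0,0,0,0,0,1],[0,0,0,0,0,0,1],[0,0,0,0,0,0,1]]' 30;python3 - <<'E'
from h import *
plan((.536,.046,.165),120.4,3)
c,s=wristcam();im=c["img"];cv2.imwrite("pics/w6.png",im);p=proj(c,(.5,.108,.085));print(p)
u,v=int(p[0])-70,max(int(p[1])-80,0);crop(im,u,v,140,140,5,"pics/w6c.png");print(u,v)
E
```

```text
clock: 8.88
eef_pos: [0.5364, 0.0476, 0.1653]
tool_rot: [179.9, 0.1, 120.4]
wrist_force: [-0.2, -0.4, -1.4]
grip_width: 0.172
[0.001, 0.001, -0.0] [-0.4, -0.4, 0.1]
[0.001, 0.001, -0.0] [-0.4, -0.4, 0.1]
[0.001, 0.001, -0.0] [-0.4, -0.4, 0.1]
pose [0.5364 0.0476 0.1653] [1.7985e+02 1.0000e-01 1.2037e+02] F [-0.2 -0.4 -1.4] j6 -27.9 g 0.172 t 8.88
[325.41123646 135.39926876]
255 55
```

View pics/w6c.png

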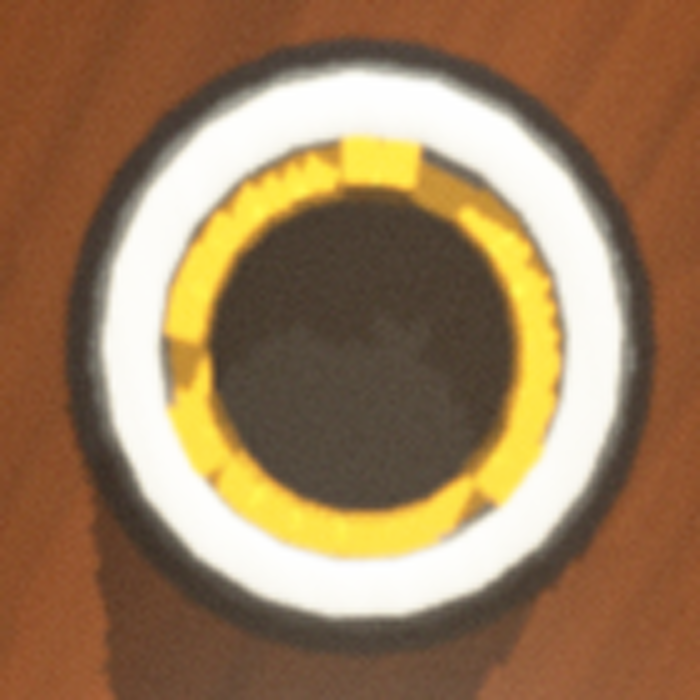

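The crop shows the three-fold thread clearly. The dark gaps are near crop (450,190), (185,360) and (480,500), each followed anticlockwise by a blunt stop. I'll measure the rim centre, the gap angles and the stopper's offset in the hand.

```bash
python3 - <<'E'
from h import *
from scipy.optimize import least_squares
c,s=wristcam();im=c["img"]
m=(im.min(2)>150).astype(np.uint8);n,l,st,ce=cv2.connectedComponentsWithStats(m)
i=l[55+340//5,255+130//5];print(st[i])
ct=max(cv2.findContours((l==i).astype(np.uint8),cv2.RETR_EXTERNAL,2)[0],key=len)[:,0]
W=np.array([ray(c,p,.085)[:2] for p in ct])
f=least_squares(lambda q:np.hypot(*(W-q[:2]).T)-q[2],[.5,.108,.033],loss='soft_l1',f_scale=5e-4).x;print("rim",f)
C=f[:2]
def ang(u,v,z):
    d=ray(c,(255+u/5,55+v/5),z)[:2]-C;return round(np.degrees(np.arctan2(d[1],d[0])),1),round(np.hypot(*d)*1000,1)
print("stop top edges z=.0845")
for nm,p in dict(stopA_cw=(418,170),stopA_ccw=(343,160),stopB_cw=(183,395),stopB_ccw=(213,478),stopC_ccw=(555,400),stopC_cw=(495,500)).items(): print(nm,ang(*p,.0845))
for nm,p in dict(thA_end=(470,210),thB_end=(185,340),thC_end=(465,500),thB_start=(335,165)).items(): print(nm,ang(*p,.0805))
# flange in hand
i=l[235,285] if l[235,285] else l[240,300];print(st[i])
ct=max(cv2.findContours((l==i).astype(np.uint8),cv2.RETR_EXTERNAL,2)[0],key=len)[:,0]
ct=ct[(ct[:,1]<268)]
R=Ro.from_euler('xyz',s["tool_rot"],degrees=True)
zt=s["eef_pos"][2]-.019
W=np.array([ray(c,p,zt)[:2] for p in ct])
f=least_squares(lambda q:np.hypot(*(W-q[:2]).T)-.0335,[*s["eef_pos"][:2]],loss='soft_l1',f_scale=5e-4)
print(len(ct),"flange",f.x,"resid",np.abs(f.fun).mean(),"tool off",R.inv().apply([*(f.x-s["eef_pos"][:2]),0])*1000)
E
```

```text
[ 275   68  105  111 3707]
rim [0.49781564 0.11380946 0.03258664]
stop top edges z=.0845
stopA_cw (np.float64(102.2), np.float64(22.3))
stopA_ccw (np.float64(126.1), np.float64(22.4))
stopB_cw (np.float64(-136.4), np.float64(23.1))
stopB_ccw (np.float64(-110.3), np.float64(24.5))
stopC_ccw (np.float64(17.0), np.float64(25.3))
stopC_cw (np.float64(-16.2), np.float64(25.1))
thA_end (np.float64(81.6), np.float64(21.8))
thB_end (np.float64(-153.2), np.float64(22.5))
thC_end (np.float64(-23.2), np.float64(23.0))
thB_start (np.float64(128.7), np.float64(22.4))
[ 263  214  128  136 9726]
87 flange [0.53609584 0.04746097] resid 0.0002358324181214212 tool off [ 0.09772199 -0.27080707 -0.00082635]
```

The rim is at about (0.4978, 0.1138), and the gap centres are near 93° mod 120. The flange axis matches the TCP within 0.3 mm. The pins are at the bar's yaw, or that plus 60°. At a tool yaw of about 132° both cases rest on the thread tops. I'll turn to that and measure again from there.

```bash
python3 -c "
from h import *
plan((.550,.056,.165),132,2)"; python3 -m crank '[[0,0,-0.1,-0.5,-8,0,1],[0,0,-0.1,-0.5,-8,0,1],[0,0,0,0,0,0,1],[0,0,0,0,0,0,1],[0,0,0,0,0,0,1]]' 30;python3 -m crank '[[0,0,0,0,0,0,1],[0,0,0,0,0,0,1],[0,0,0,0,0,0,1],[0,0,0,0,0,0,1],[0,0,0,0,0,0,1]]' 30; cat >> h.py <<'E'
from scipy.optimize import least_squares
def rim(c,guess):
    im=c["img"];m=(im.min(2)>150).astype(np.uint8);n,l,st,ce=cv2.connectedComponentsWithStats(m)
    p=proj(c,[guess[0]+.029*np.array(1),guess[1],.085]).astype(int)
    i=l[p[1],p[0]];out=[]
    cs=cv2.findContours((l==i).astype(np.uint8),cv2.RETR_CCOMP,cv2.CHAIN_APPROX_NONE)[0]
    cs=sorted(cs,key=len)[::-1][:2]
    for ct in cs:
        W=np.array([ray(c,q,.085)[:2] for q in ct[:,0]])
        out.append(least_squares(lambda q:np.hypot(*(W-q[:2]).T)-q[2],[*guess,.03],loss='soft_l1',f_scale=5e-4).x)
    return out
E
python3 - <<'E'
from h import *
plan((.550,.056,.165),132,2)
c,s=wristcam();im=c["img"]
print(rim(c,(.4978,.1138)))
p=proj(c,(.4978,.1138,.085));u,v=int(p[0])-70,max(int(p[1])-70,0);crop(im,u,v,140,140,5,"pics/w7c.png");print(u,v)
E
```

```text
[0.001, 0.001, -0.102] [0.2, 8.0, 0.1]
[0.001, 0.001, -0.102] [-0.6, 8.0, 0.1]
pose [0.5364 0.0475 0.1652] [1.7986e+02 9.0000e-02 1.2035e+02] F [ 0.3  0.7 -1.8] j6 -27.9 g 0.173 t 8.97
clock: 9.6
eef_pos: [0.5232, 0.0373, 0.1647]
tool_rot: [179.9, 0.1, 131.9]
wrist_force: [0.7, 0.0, -1.2]
grip_width: 0.177
clock: 10.22
eef_pos: [0.5236, 0.0376, 0.1647]
tool_rot: [179.9, 0.1, 131.8]
wrist_force: [-0.5, 0.1, -1.9]
grip_width: 0.175
[0.001, 0.001, -0.001] [-2.0, 16.0, -0.1]
[0.001, 0.001, -0.001] [-2.0, 16.0, -0.1]
pose [0.5236 0.0376 0.1647] [1.7989e+02 9.0000e-02 1.3184e+02] F [-0.5  0.1 -1.9] j6 -40.5 g 0.175 t 10.22
[array([0.49758594, 0.11358952, 0.0324442 ]), array([0.49778622, 0.11366957, 0.02554535])]
306 60
```

View pics/w7c.png

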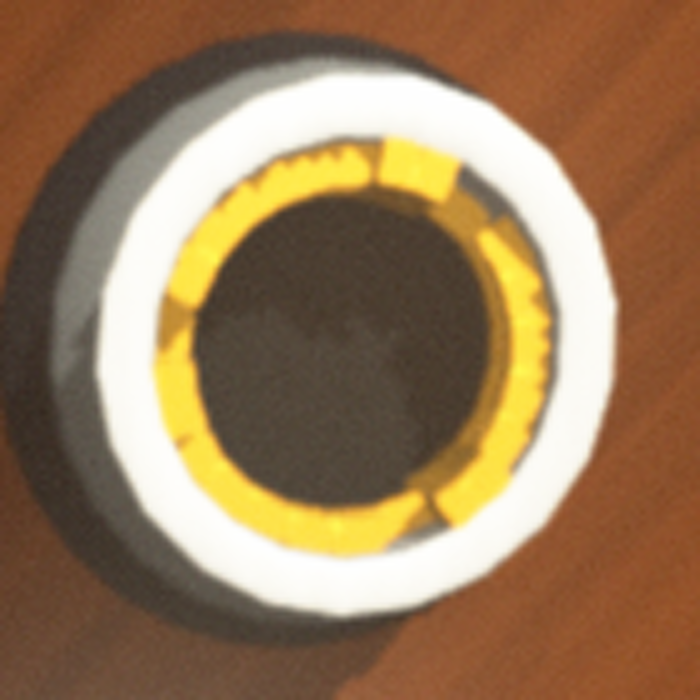

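Both fits and both viewpoints agree on (0.4977, 0.1136). I move over the jar and expect a TCP height of 0.122 on the thread tops, 0.126 on the stops or rim, 0.113 in the gaps and 0.109 home.

```bash
python3 -c "
from h import *
plan((.4979,.1137,.150),132,4)"
```

```text
[0.0, 0.0, -0.001] [18.5, 7.9, 3.7]
[0.0, 0.0, -0.001] [18.5, 7.9, 3.7]
[0.0, 0.0, -0.001] [18.4, 7.9, 3.7]
[0.0, 0.0, -0.001] [18.4, 7.9, 3.7]
pose [0.5236 0.0376 0.1648] [1.7989e+02 9.0000e-02 1.3184e+02] F [-0.7  0.2 -1.3] j6 -40.5 g 0.179 t 10.28
```

```bash
python3 -m crank '[[0,0,0,18,8,3,1],[0,0,0,20,8,3,1],[0,0,0,20,8,3,1],[0,0,0,12,6,2,1],[0,0,0,0,0,0,1]]' 30;python3 -m crank '[[0,0,0,0,0,0,1],[0,0,0,0,0,0,1],[0,0,0,0,0,0,1],[0,0,0,0,0,0,1],[0,0,0,0,0,0,1]]' 30;python3 -c "
from h import *
plan((.4979,.1137,.137),132,1)"
```

```text
clock: 10.9
eef_pos: [0.4968, 0.1153, 0.1526]
tool_rot: [179.9, -0.0, 131.8]
wrist_force: [-0.7, -0.4, -1.2]
grip_width: 0.173
clock: 11.52
eef_pos: [0.4977, 0.1139, 0.1531]
tool_rot: [179.9, 0.1, 131.7]
wrist_force: [0.0, 0.3, -1.5]
grip_width: 0.176
[0.002, 0.001, -0.005] [-0.2, -0.1, 16.1]
pose [0.4977 0.1139 0.1531] [1.7987e+02 6.0000e-02 1.3172e+02] F [ 0.   0.3 -1.5] j6 -31.7 g 0.176 t 11.53
```

```bash
python3 -m crank '[[0.002,0.001,-0.005,0,0,4,1],[0,0,0,0,0,5,1],[0,0,0,0,0,5,1],[0,0,0,0,0,2,1],[0,0,0,0,0,0,1]]' 30;python3 -m crank '[[0,0,0,0,0,0,1],[0,0,0,0,0,0,1],[0,0,0,0,0,0,1],[0,0,0,0,0,0,1],[0,0,0,0,0,0,1]]' 30;python3 - <<'E'
from h import *
plan((.4979,.1137,.137),132,1)
c=bot.camera("scene");crop(c["img"],330,140,110,110,5,"pics/s8.png")
E
```

```text
clock: 12.15
eef_pos: [0.4974, 0.1137, 0.1353]
tool_rot: [-180.0, -0.0, 132.0]
wrist_force: [-0.1, 0.6, -1.6]
grip_width: 0.175
clock: 12.78
eef_pos: [0.4978, 0.1139, 0.1359]
tool_rot: [180.0, -0.0, 132.0]
wrist_force: [0.1, 0.1, -1.1]
grip_width: 0.177
[0.0, -0.0, 0.0] [-0.2, -0.0, -1.1]
pose [0.4978 0.1139 0.1359] [179.98  -0.   132.02] F [ 0.1  0.1 -1.1] j6 -31.9 g 0.177 t 12.78
```

View pics/s8.png

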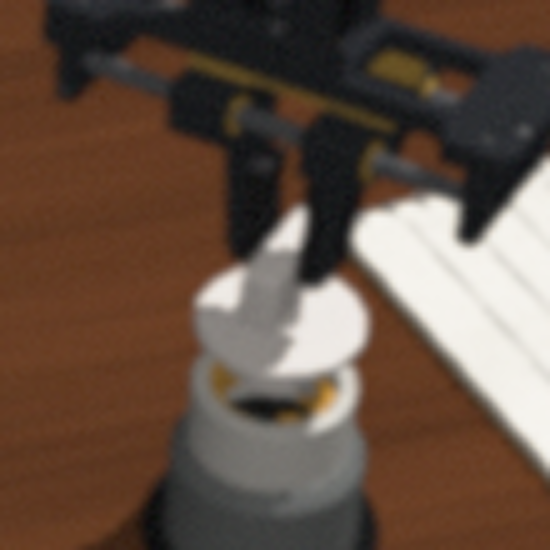

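The stopper is level and hangs just above the mouth. I lower it slowly onto the thread tops.

```bash
python3 -m crank '[[0,0,0,0,0,2,1],[0,0,0,0,0,2,1],[0,0,0,0,0,2,1],[0,0,0,0,0,2,1],[0,0,0,0,0,0,1]]' 30;python3 -c "
from h import *
plan((.4979,.1137,.122),132,1)"
```

```text
clock: 13.45
eef_pos: [0.4976, 0.1138, 0.1271]
tool_rot: [-180.0, -0.0, 132.0]
wrist_force: [0.9, 0.2, -1.6]
grip_width: 0.176
[-0.0, -0.0, 0.0] [-0.3, 0.1, 5.1]
pose [0.4976 0.1138 0.1271] [-1.7999e+02 -2.0000e-02  1.3202e+02] F [ 0.9  0.2 -1.6] j6 -31.9 g 0.176 t 13.45
```

```bash
python3 -m crank '[[0,0,0,0,0,1.5,1],[0,0,0,0,0,1.5,1],[0,0,0,0,0,1,1],[0,0,0,0,0,1,1],[0,0,0,0,0,0.7,1]]' 30;python3 -c "
from h import *
plan((.4979,.1137,.122),132,1);print(bot.state()['ft_torque'])"
```

```text
clock: 14.08
eef_pos: [0.4985, 0.1138, 0.1223]
tool_rot: [179.9, 0.1, 132.1]
wrist_force: [-1.2, -0.9, 0.5]
grip_width: 0.174
[0.001, 0.001, 0.001] [0.3, -0.5, 0.2]
pose [0.4985 0.1138 0.1223] [1.7994e+02 6.0000e-02 1.3205e+02] F [-1.2 -0.9  0.5] j6 -32.0 g 0.174 t 14.07
[-0.09872748  0.07435541  0.16049224]
```

It reached 0.1223 with the pins inside the neck. A light press will confirm contact.

```bash
python3 -m crank '[[0,0,0,0,0,1,1],[0,0,0,0,0,1,1],[0,0,0,0,0,1,1],[0,0,0,0,0,1,1],[0,0,0,0,0,1,1]]' 30;python3 -c "
from h import *
plan((.4979,.1137,.122),132,1);print(bot.state()['ft_torque'])"
```

```text
clock: 14.7
eef_pos: [0.4988, 0.1138, 0.1217]
tool_rot: [179.9, 0.1, 132.1]
wrist_force: [-3.5, -0.5, 7.4]
grip_width: 0.177
[0.001, 0.001, 0.001] [0.6, -0.7, -0.3]
pose [0.4988 0.1138 0.1217] [1.7994e+02 8.0000e-02 1.3208e+02] F [-3.5 -0.5  7.4] j6 -32.0 g 0.177 t 14.7
[-0.21318043  0.51087467  0.09971843]
```

It rests on the thread tops at 0.1217 under about 9 N. Now I turn it anticlockwise with light pressure.

```bash
python3 -m crank '[[0,0,-0.06,0.2,-0.3,1,1],[0,0,-0.06,0,0,1,1],[0,0,-0.06,0,0,1,1],[0,0,-0.06,0,0,1,1],[0,0,-0.06,0,0,1,1]]' 30;python3 -c "
from h import *
plan((.4979,.1137,.122),132,1);print(bot.state()['ft_torque'])"
```

```text
clock: 15.32
eef_pos: [0.4999, 0.1129, 0.1216]
tool_rot: [180.0, 0.3, 149.7]
wrist_force: [-3.6, -2.3, 8.1]
grip_width: 0.176
[0.001, 0.004, 0.309] [2.1, -0.3, -0.4]
pose [0.4999 0.1129 0.1216] [179.95   0.26 149.7 ] F [-3.6 -2.3  8.1] j6 -49.6 g 0.176 t 15.32
[-0.44341374  0.5631275  -0.12687916]
```

```bash
python3 -m crank '[[0,0.002,-0.04,1.2,-0.2,0.6,1],[0,0.002,-0.04,0.6,0,0.8,1],[0,0,-0.04,0.3,0,1,1],[0,0,-0.04,0.3,0,1,1],[0,0,-0.04,0.3,0,1,1]]' 30;python3 -c "
from h import *
plan((.4979,.1137,.122),165,1);print(bot.state()['ft_torque'])"
```

```text
clock: 15.95
eef_pos: [0.4998, 0.1131, 0.1216]
tool_rot: [179.9, 0.3, 161.4]
wrist_force: [-3.1, -1.6, 6.9]
grip_width: 0.177
[0.001, 0.006, -0.062] [2.0, -0.1, -0.4]
pose [0.4998 0.1131 0.1216] [179.93   0.32 161.44] F [-3.1 -1.6  6.9] j6 -61.4 g 0.177 t 15.95
[-0.36330138  0.39385008 -0.18743622]
```

There was no drop and no stop near 152°, so the pins are in the other of the two cases, with the drop expected near 212°. I correct the sideways drift and keep turning.

```bash
python3 -m crank '[[0,0.004,0,2,0,-0.8,1],[0,0.002,0,1,0,0,1],[0,0,-0.08,0.6,0,0.8,1],[0,0,-0.08,0.4,0,0.8,1],[0,0,-0.08,0.4,0,0.8,1]]' 30;python3 -c "
from h import *
plan((.4979,.1137,.122),175,1);print(bot.state()['ft_torque'])"
```

```text
clock: 16.58
eef_pos: [0.4986, 0.1149, 0.1217]
tool_rot: [179.8, 0.4, 175.4]
wrist_force: [-0.1, -2.5, 4.1]
grip_width: 0.179
[0.003, 0.006, 0.008] [0.6, -1.2, -0.3]
pose [0.4986 0.1149 0.1217] [179.83   0.37 175.45] F [-0.1 -2.5  4.1] j6 -75.4 g 0.179 t 16.57
[-0.39499168 -0.07225793 -0.07517741]
```

```bash
python3 -m crank '[[0.003,0.006,-0.05,0.6,-1.2,0.2,1],[0,0,-0.07,0.2,-0.3,0.6,1],[0,0,-0.07,0.2,0,0.6,1],[0,0,-0.07,0.2,0,0.6,1],[0,0,-0.07,0.2,0,0.6,1]]' 30;python3 -c "
from h import *
plan((.4979,.1137,.122),195,1);print(bot.state()['ft_torque'])"
```

```text
clock: 17.2
eef_pos: [0.4996, 0.1141, 0.1218]
tool_rot: [-180.0, 0.3, -165.2]
wrist_force: [-0.8, -1.9, 4.6]
grip_width: 0.176
[-0.0, 0.006, -0.003] [1.8, 0.1, -0.3]
pose [0.4996 0.1141 0.1218] [-179.98    0.32 -165.17] F [-0.8 -1.9  4.6] j6 -94.8 g 0.176 t 17.2
[-0.2946766   0.01015318 -0.06544492]
```

```bash
python3 -m crank '[[0,0.005,-0.04,1.8,0,0.2,1],[0,0,-0.05,0.5,0,0.5,1],[0,0,-0.05,0.3,0,0.6,1],[0,0,-0.05,0.3,0,0.6,1],[0,0,-0.05,0.3,0,0.6,1]]' 30;python3 -c "
from h import *
plan((.4979,.1137,.122),210,1);print(bot.state()['ft_torque'])"
```

```text
clock: 17.82
eef_pos: [0.4993, 0.1138, 0.1213]
tool_rot: [-179.9, 0.4, -151.1]
wrist_force: [0.0, -0.4, 1.4]
grip_width: 0.178
[-0.002, 0.006, -0.019] [1.3, 0.6, -0.7]
pose [0.4993 0.1138 0.1213] [-179.87    0.35 -151.09] F [ 0.  -0.4  1.4] j6 -108.8 g 0.178 t 17.82
[-0.05694    -0.03001567 -0.03571306]
```

```bash
python3 -m crank '[[0,0.005,-0.02,1.2,0.5,0.8,1],[0,0,-0.02,0.2,0,1,1],[0,0,-0.02,0.2,0,1,1],[0,0,0,0.2,0,1,1],[0,0,0,0,0,1,1]]' 30;python3 -c "
from h import *
plan((.4979,.1137,.113),212,1);print(bot.state()['ft_torque'])"
```

```text
clock: 18.45
eef_pos: [0.4969, 0.1134, 0.115]
tool_rot: [-179.9, -0.0, -147.6]
wrist_force: [-0.3, 0.1, -1.1]
grip_width: 0.179
[-0.002, -0.0, 0.007] [-1.0, -0.2, 2.0]
pose [0.4969 0.1134 0.115 ] [-1.7990e+02 -2.0000e-02 -1.4758e+02] F [-0.3  0.1 -1.1] j6 -112.2 g 0.179 t 18.45
[ 0.02658016 -0.21516567 -0.03067591]
```

It dropped in, at 0.115 and still free, with yaw 212.4°. I follow it down to the gap floor at about 0.113.

```bash
python3 -m crank '[[0,0,0,-1,0,0.7,1],[0,0,0,0,0,0.7,1],[0,0,0,0,0,0.7,1],[0,0,0,0,0,0.7,1],[0,0,0,0,0,0.7,1]]' 30;python3 -c "
from h import *
plan((.4979,.1137,.113),212,1);print(bot.state()['ft_torque'])"
```

```text
clock: 19.08
eef_pos: [0.4979, 0.1141, 0.1127]
tool_rot: [-179.9, -0.0, -147.6]
wrist_force: [-2.7, -1.4, 5.8]
grip_width: 0.173
[-0.001, -0.0, 0.007] [0.2, -0.3, -0.3]
pose [0.4979 0.1141 0.1127] [-1.7992e+02 -2.0000e-02 -1.4759e+02] F [-2.7 -1.4  5.8] j6 -112.2 g 0.173 t 19.07
[-0.04738856  0.3527641   0.03756481]
```

It is seated in the thread start at 0.1127, level, flange about 3.7 mm up. Now clockwise, following the pitch.

```bash
python3 -m crank '[[0,0,0,0.2,-0.3,-0.2,1],[0,0,0.06,0,0,0.2,1],[0,0,0.06,0,0,0.3,1],[0,0,0.06,0,0,0.3,1],[0,0,0.06,0,0,0.3,1]]' 30;python3 -c "
from h import *
plan((.4979,.1137,.109),150,1);print(bot.state()['ft_torque'])"
```

```text
clock: 19.7
eef_pos: [0.4991, 0.1142, 0.1125]
tool_rot: [-179.9, 0.2, -161.8]
wrist_force: [-2.6, 0.3, 2.6]
grip_width: 0.176
[0.0, 0.004, 0.842] [1.3, -0.1, 3.5]
pose [0.4991 0.1142 0.1125] [-179.92    0.2  -161.76] F [-2.6  0.3  2.6] j6 -98.1 g 0.176 t 19.7
[0.02601882 0.04001917 0.08474259]
```

```bash
python3 -m crank '[[0,0.004,0.03,1.2,0,0.3,1],[0,0,0.06,0.2,0,0.4,1],[0,0,0.06,0.2,0,0.4,1],[0,0,0.06,0.2,0,0.4,1],[0,0,0.06,0.2,0,0.4,1]]' 30;python3 -c "
from h import *
plan((.4979,.1137,.109),150,1);print(bot.state()['ft_torque'])"
```

```text
clock: 20.32
eef_pos: [0.4989, 0.1144, 0.1113]
tool_rot: [-180.0, 0.2, -177.7]
wrist_force: [-1.1, 0.1, 2.2]
grip_width: 0.175
[0.001, 0.004, 0.564] [1.1, -0.7, 2.3]
pose [0.4989 0.1144 0.1113] [-179.99    0.21 -177.7 ] F [-1.1  0.1  2.2] j6 -82.1 g 0.175 t 20.32
[-0.026677    0.02628849  0.00361545]
```

It sank 1.2 mm over 16°, which matches the pitch, and it runs freely.

```bash
python3 -m crank '[[0,0.004,0.03,1,-0.6,0.3,1],[0,0,0.06,0.2,0,0.4,1],[0,0,0.06,0.2,0,0.4,1],[0,0,0.06,0.2,0,0.4,1],[0,0,0.06,0.2,0,0.4,1]]' 30;python3 -c "
from h import *
plan((.4979,.1137,.109),150,1);print(bot.state()['ft_torque'])"
```

```text
clock: 20.95
eef_pos: [0.4991, 0.114, 0.1101]
tool_rot: [179.9, 0.2, 166.4]
wrist_force: [-0.2, 0.1, 2.1]
grip_width: 0.173
[0.002, 0.003, 0.286] [1.1, -0.6, 1.1]
pose [0.4991 0.114  0.1101] [179.93   0.18 166.39] F [-0.2  0.1  2.1] j6 -66.3 g 0.173 t 20.95
[-0.03954006 -0.09840042  0.05419441]
```

```bash
python3 -m crank '[[0,0.003,0.03,1,-0.5,0.3,1],[0,0,0.05,0.2,0,0.3,1],[0,0,0.05,0.2,0,0.3,1],[0,0,0.05,0.2,0,0.3,1],[0,0,0.05,0.2,0,0.3,1]]' 30;python3 -c "
from h import *
plan((.4979,.1137,.109),150,1);print(bot.state()['ft_torque'])"
```

```text
clock: 21.58
eef_pos: [0.4986, 0.1137, 0.1091]
tool_rot: [179.9, 0.1, 152.9]
wrist_force: [1.1, -1.0, 1.3]
grip_width: 0.176
[0.002, 0.002, 0.05] [0.7, -0.3, 0.1]
pose [0.4986 0.1137 0.1091] [1.7987e+02 1.2000e-01 1.5286e+02] F [ 1.1 -1.   1.3] j6 -52.9 g 0.176 t 21.57
[-0.14024412 -0.19032234  0.0330926 ]
```

```bash
python3 -m crank '[[0,0,0.04,0.5,-0.2,0.2,1],[0,0,0.04,0.1,0,0.2,1],[0,0,0.04,0.1,0,0.2,1],[0,0,0.04,0,0,0.1,1],[0,0,0,0,0,0,1]]' 30;python3 -c "
from h import *
plan((.4979,.1137,.109),150,1);print(bot.state()['ft_torque'])"
```

```text
clock: 22.2
eef_pos: [0.4986, 0.1133, 0.109]
tool_rot: [179.8, 0.1, 143.5]
wrist_force: [0.1, -0.4, 1.8]
grip_width: 0.178
[0.003, 0.003, -0.114] [0.8, -0.1, -0.0]
pose [0.4986 0.1133 0.109 ] [1.7985e+02 1.4000e-01 1.4349e+02] F [ 0.1 -0.4  1.8] j6 -43.5 g 0.178 t 22.2
[ 0.0045027  -0.12757709 -0.02701053]
```

The flange is home at z 0.109. I turn further to take up the play for a light nip.

```bash
python3 -m crank '[[0,0,0.04,0.6,0,0,1],[0,0,0.04,0,0,0,1],[0,0,0.04,0,0,0,1],[0,0,0.04,0,0,0,1],[0,0,0.02,0,0,0,1]]' 30;python3 -c "
from h import *
plan((.4979,.1137,.109),130,1);print(bot.state()['ft_torque'])"
```

```text
clock: 22.82
eef_pos: [0.4983, 0.1134, 0.1089]
tool_rot: [179.8, 0.1, 133.2]
wrist_force: [0.5, 0.1, 1.8]
grip_width: 0.178
[0.003, 0.002, 0.057] [0.5, -0.1, -0.1]
pose [0.4983 0.1134 0.1089] [1.7985e+02 1.3000e-01 1.3324e+02] F [0.5 0.1 1.8] j6 -33.2 g 0.178 t 22.82
[ 0.01292663 -0.10719618  0.33976548]
```

```bash
python3 -m crank '[[0,0,0.03,0,0,0,1],[0,0,0.03,0,0,0,1],[0,0,0.03,0,0,0,1],[0,0,0,0,0,0,1],[0,0,0,0,0,0,1]]' 30;python3 -c "
from h import *
plan((.4979,.1137,.109),130,1);print(bot.state()['ft_torque'])"
```

```text
clock: 23.45
eef_pos: [0.4983, 0.1135, 0.109]
tool_rot: [179.8, 0.2, 128.0]
wrist_force: [0.4, 1.2, 2.1]
grip_width: 0.181
[0.003, 0.003, -0.035] [0.4, -0.2, -0.0]
pose [0.4983 0.1135 0.109 ] [1.7985e+02 1.6000e-01 1.2802e+02] F [0.4 1.2 2.1] j6 -27.9 g 0.181 t 23.45
[ 0.04379809 -0.12152507  0.79580465]
```

The nip torque is about 0.8 N m, so it is drawn tight. I open and back off upward.

```bash
python3 -m crank '[[0,0,0,0,0,0,-1],[0,0,0,0,0,0,-1],[0,0,0,0,0,0,-1],[0,0,0,0,0,0,-1],[0,0,0,0,0,0,-1]]' 10; python3 -m crank '[[0,0,0,0,0,0,-1],[0,0,0,0,0,0,-1],[0,0,0,0,0,-3,-1],[0,0,0,0,0,-12,-1],[0,0,0,0,0,-20,-1]]' 10;python3 -m crank '[[0,0,0,0,0,-35,-1],[0,0,0,0,0,-40,-1],[0,0,0,-20,0,-20,-1],[0,0,0,-20,0,0,-1],[0,0,0,0,0,0,-1]]' 10; python3 -m crank '[[0,0,0,0,0,0,-1],[0,0,0,0,0,0,-1],[0,0,0,0,0,0,-1],[0,0,0,0,0,0,-1],[0,0,0,0,0,0,-1]]' 10; python3 - <<'E'
from h import *
plan((.4979,.1137,.2),130,1)
c,s=wristcam();cv2.imwrite("pics/w9.png",c["img"])
for z in(.085,.09):print(proj(c,(.4978,.1137,z)))
c=bot.camera("scene");crop(c["img"],330,170,110,110,5,"pics/s9.png");cv2.imwrite("pics/s9f.png",c["img"])
E
```

```text
clock: 24.08
eef_pos: [0.4971, 0.1131, 0.1078]
tool_rot: [180.0, 0.0, 127.8]
wrist_force: [-0.6, 0.0, -0.7]
grip_width: 0.723
clock: 24.7
eef_pos: [0.4957, 0.1129, 0.1429]
tool_rot: [-179.9, -0.1, 127.8]
wrist_force: [0.0, 0.9, 1.2]
grip_width: 1.0
clock: 25.32
eef_pos: [0.5226, 0.0807, 0.2461]
tool_rot: [179.8, 0.1, 127.8]
wrist_force: [0.4, 0.3, -0.3]
grip_width: 1.002
clock: 25.95
eef_pos: [0.5196, 0.0814, 0.242]
tool_rot: [-179.9, -0.1, 127.8]
wrist_force: [-0.1, -0.6, 0.8]
grip_width: 1.001
[-0.002, -0.002, -0.038] [38.7, 2.8, 42.1]
pose [0.5196 0.0814 0.242 ] [-1.7986e+02 -1.3000e-01  1.2782e+02] F [-0.1 -0.6  0.8] j6 -31.7 g 1.001 t 25.95
[330.30780312 172.70051097]
[330.35225219 173.36808027]
```

View pics/w9.png

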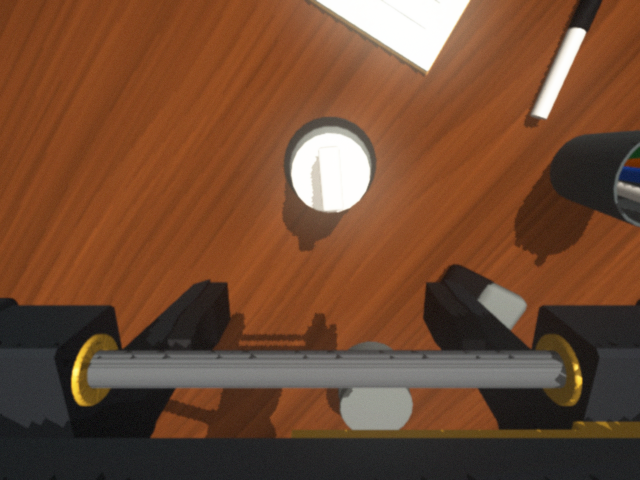

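View pics/s9.png

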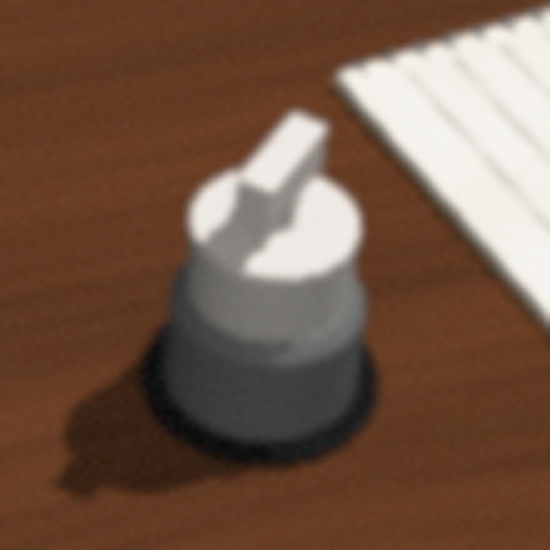

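View pics/s9f.png

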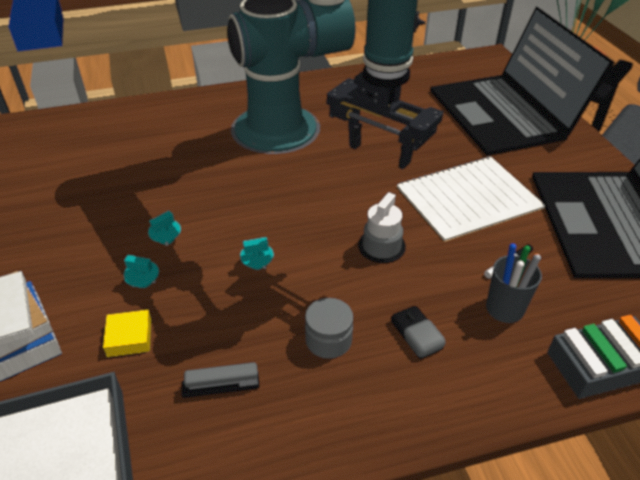

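The flange sits flush and level on the rim. The disc centre is at wrist pixel (331,170) against a predicted (330,173), the bystanders look unchanged, and the gripper is clear.

```bash
python3 -c "
from station import bot
print(bot.finish_job())"
```

```text
the job is handed in; nothing more can be done
None
```

The white stopper is screwed home in the open jar and released, and I handed the job in at about 26 s of the 72 s allowed. No verdict was reported.

- **Thread start:** I set it upright on the thread tops (TCP 0.1217 m). Turning it anticlockwise about 80° under 4–9 N, it dropped level into the thread start, with the flange about 3.7 mm above the rim.
- **Running in:** It then sank at the expected pitch for about 59° of clockwise turn, until the flange met the rim at TCP 0.109 m. I turned it about 25° further to draw it tight. The nip reached about 0.8 N m, a little over the 0.5 N m suggested. The largest wrist force I read was about 9 N.
- **Last checks:** After release, the scene picture shows the flange level on the rim with no visible gap. The bystanders and turquoise look-alikes look unmoved by eye, though I did not measure them.
- **Disagreements:**
  - The final wrist picture puts the flange centre about 3 pixels (roughly 2 mm) from where I predicted it, which is within calibration error but close to the 3 mm limit.
  - The tool also drifted up to 2 mm sideways while turning under load, and I corrected that as it went.

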